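Load the slide carriers into the microscope stage, scan the label and start the run

TASK

Turn the dial from park to load (yellow dot), then press every slide carrier on the bench down into the bracket of its own colour until both ears are clipped in and it sits flat, fully home. Then pick up the barcode reader and hold it steady with its beam on the middle of the stage's label for at least one full second from about 8 cm away, and after that turn the dial on to run (green dot) and have the reader lying back in its rest, head the same way as before. Do not knock over or push about the objective, the dish or the amber bottle.

Things in the scene. Friction and masses are not known exactly. Their poses are not given: they have to be found in the camera images.
- carrier_yellow: Slide carrier (may be absent): steel plate 80 x 70 x 6 mm (x, y, z) with an ear 12 mm long, 20 mm wide in the middle of each x end (104 mm over the ears). On its middle a yellow rib, 50 mm long (x), 14 mm thick (y), 6 to 40 mm above the underside; grip it across y. 0.15 kg. Origin: centre of the underside; z up. Lies flat on the bench; fits either way round.
- bracket_yellow: Fixed bracket with yellow end walls on the stage, 12 mm above the bench; three side by side, 78 mm apart in y. At each x end an open-topped slot, 24 mm wide, end walls 109 mm apart, tops at z 32 mm, ear ledges at z 14 mm. Brass spring leaves line both slot sides: 25 mm apart at z 32, 17 mm at z 21. Pressing a carrier down takes 5 to 10 N (not its own weight); the leaves snap over the ears.
- bracket_yellow_seat (a point): Where the yellow carrier's origin lies when it is home: bracket centre at ledge height, 26 mm above the bench. Axes as the bracket's. The seated rib's top is 66 mm above the bench.
- carrier_blue: Slide carrier (may be absent): steel plate 80 x 70 x 6 mm (x, y, z) with an ear 12 mm long, 20 mm wide in the middle of each x end (104 mm over the ears). On its middle a blue rib, 50 mm long (x), 14 mm thick (y), 6 to 40 mm above the underside; grip it across y. 0.15 kg. Origin: centre of the underside; z up. Lies flat on the bench; fits either way round.
- bracket_blue: Fixed bracket with blue end walls on the stage, 12 mm above the bench; three side by side, 78 mm apart in y. At each x end an open-topped slot, 24 mm wide, end walls 109 mm apart, tops at z 32 mm, ear ledges at z 14 mm. Brass spring leaves line both slot sides: 25 mm apart at z 32, 17 mm at z 21. Pressing a carrier down takes 5 to 10 N (not its own weight); the leaves snap over the ears.
- bracket_blue_seat (a point): Where the blue carrier's origin lies when it is home: bracket centre at ledge height, 26 mm above the bench. Axes as the bracket's. The seated rib's top is 66 mm above the bench.
- carrier_red: Slide carrier (may be absent): steel plate 80 x 70 x 6 mm (x, y, z) with an ear 12 mm long, 20 mm wide in the middle of each x end (104 mm over the ears). On its middle a red rib, 50 mm long (x), 14 mm thick (y), 6 to 40 mm above the underside; grip it across y. 0.15 kg. Origin: centre of the underside; z up. Lies flat on the bench; fits either way round.
- bracket_red: Fixed bracket with red end walls on the stage, 12 mm above the bench; three side by side, 78 mm apart in y. At each x end an open-topped slot, 24 mm wide, end walls 109 mm apart, tops at z 32 mm, ear ledges at z 14 mm. Brass spring leaves line both slot sides: 25 mm apart at z 32, 17 mm at z 21. Pressing a carrier down takes 5 to 10 N (not its own weight); the leaves snap over the ears.
- bracket_red_seat (a point): Where the red carrier's origin lies when it is home: bracket centre at ledge height, 26 mm above the bench. Axes as the bracket's. The seated rib's top is 66 mm above the bench.
- dial (a joint): Angle of the selector dial (rad), growing clockwise seen from above. Detents: 0 = park (grey dot), 0.75 = load (yellow dot), 1.5 = run (green dot); stops at -0.15 and 1.65. Up to about 0.1 N m to leave a detent; let go within 0.25 rad of one, the dial is pulled in. Starts at park.
- dial_grip (a point): On the dial's axis, middle of its black bar grip, 67 mm above the bench; turns with the dial. Bar 42 mm long along this x, 14 mm thick (y), from 21 mm below to 7 mm above this point; grip it across y. White pointer line at its -x end. z up. Dial on a white box 100 x 100 x 30 mm.
- reader: Barcode reader: white bar 28 mm wide (y), 28 mm tall, x from -65 to +45 mm, with a black head at +x tilted 45 deg down (to x 66 mm, height 43 mm) and a red window. Origin: on the underside, near the balance point; grip it there across y, 14 mm up. 0.16 kg. z up. Lies in its rest at the start.
- beam (a point): Centre of the reader's red window, at x 57.7, z 9.3 mm in the reader's frame; this frame's x axis is the beam: along the reader's +x and 45 deg down.
- label (a point): Centre of the barcode label, a white 36 x 46 mm patch with black bars flat on the stage beside the brackets, 12.5 mm above the bench, facing up; axes as the stage's. The stage is a fixed black plate 130 x 300 x 12 mm, long in y; the label is 30 mm to +x and 118 mm to -y of its centre.
- rest: Fixed grey rest of the reader: base 130 x 60 x 6 mm, two saddles at x -52 and +30 mm, each 16 mm long, floors 20 mm above the bench, cheeks 37 mm apart rising to 32 mm. The reader lies along its x, head to +x; the fingers have room between the saddles.
- rest_seat (a point): Where the reader's origin lies when it is in its rest: 20 mm above the bench, centre of the rest; axes as the rest's.
- objective: Bystander: brass microscope objective, 32 mm across, 50 mm tall, standing behind the stage to the left.
- dish: Bystander: closed clear dish, 60 mm across, 16 mm tall, behind the stage to the right.
- dropper: Bystander: small amber bottle, 30 mm across, 58 mm tall, standing between stage and reader rest.

How it is judged:
On the way, in this order (a step that is already met when the one before it is completed fails the run):
1. the dial is at load (value of joint dial between 0.62 and 0.88 rad), for 0.2 s.
2. every carrier present sits home in the bracket of its colour, with the dial still at load (all of step 1 and horizontal distance between carrier_yellow and bracket_yellow_seat below 0.004 m and z of carrier_yellow in the frame of bracket_yellow_seat between -0.002 and 0.002 m and angle between each of carrier_yellow, carrier_blue, carrier_red's own z axis and vertical below 0.035 rad and angle between the x axis of carrier_yellow and the x axis of bracket_yellow, either way round below 0.06 rad and horizontal distance between carrier_blue and bracket_blue_seat below 0.004 m and z of carrier_blue in the frame of bracket_blue_seat between -0.002 and 0.002 m and angle between the x axis of carrier_blue and the x axis of bracket_blue, either way round below 0.06 rad and horizontal distance between carrier_red and bracket_red_seat below 0.004 m and z of carrier_red in the frame of bracket_red_seat between -0.002 and 0.002 m and angle between the x axis of carrier_red and the x axis of bracket_red, either way round below 0.06 rad), for 0.3 s.
3. the reader's beam is held on the label for 1 s, from 50 to 120 mm away (x of label in the frame of beam between 0.05 and 0.12 m and y of label in the frame of beam between -0.012 and 0.012 m and z of label in the frame of beam between -0.012 and 0.012 m and linear speed of reader below 0.02 m/s), for 1 s.
4. the dial is at run (value of joint dial between 1.37 and 1.63 rad), for 0.2 s.
At the end, for the whole second after the job is handed in: Every carrier present: in its colour's bracket, within 4 mm sideways, 2 mm in height, 2 deg of level, 0.06 rad in line. Dial at run (1.5 rad, within 0.13). Reader in its rest, head to +x, within 15 mm, 5 mm in height, 0.1 rad of level, 0.2 rad along it. All at rest (all of step 4 and horizontal distance between carrier_yellow and bracket_yellow_seat below 0.004 m and z of carrier_yellow in the frame of bracket_yellow_seat between -0.002 and 0.002 m and angle between each of carrier_yellow, carrier_blue, carrier_red's own z axis and vertical below 0.035 rad and angle between the x axis of carrier_yellow and the x axis of bracket_yellow, either way round below 0.06 rad and horizontal distance between carrier_blue and bracket_blue_seat below 0.004 m and z of carrier_blue in the frame of bracket_blue_seat between -0.002 and 0.002 m and angle between the x axis of carrier_blue and the x axis of bracket_blue, either way round below 0.06 rad and horizontal distance between carrier_red and bracket_red_seat below 0.004 m and z of carrier_red in the frame of bracket_red_seat between -0.002 and 0.002 m and angle between the x axis of carrier_red and the x axis of bracket_red, either way round below 0.06 rad and horizontal distance between reader and rest_seat below 0.015 m and z of reader in the frame of rest_seat between -0.005 and 0.005 m and angle between reader's own z axis and vertical below 0.1 rad and angle between the x axis of reader and the x axis of rest, either way round below 0.2 rad and x of beam in the frame of rest_seat above 0.03 m and linear speed of each of carrier_yellow, carrier_blue, carrier_red, reader below 0.02 m/s); the robot touches nothing.
It fails at once if the objective, the dish or the amber bottle is pushed more than 30 mm or knocked over (distance of any of objective, dish, dropper from where it was at the start of the episode above 0.03 m or angle between any of objective, dish, dropper's own z axis and vertical above 0.6 rad).
Of carrier_yellow, carrier_blue, carrier_red only 2 to 3 are there at a start; the rules pass over those that are not, and their reading is None.
At some moment in a run one of carrier_yellow, carrier_blue, carrier_red may be knocked a few centimetres aside while the robot is not near it.
It also fails if it takes over 210 s, if anything falls off the work surface, if the arm or the gripper's body presses on something with over 40 N, if the wrist force passes 120 N, or if a joint passes its speed limit or range.

ROBOT

A 6-joint arm with a two-finger parallel gripper is mounted at the origin on the work surface. World frame = base frame: x ahead of the robot, y to its left, z up, the work surface at z = 0. Lengths are in m, angles in rad, forces in N, time in s.
With the tool pointing down it reaches from about 0.3 to 1 m from the base axis. Payload 5.1 kg.
Tool frame: the origin (TCP) lies on the centre line of the jaws, within the pads' length; the fingertips stand tcp_to_tips ahead of it and the grasp point (between the pads) lies 2 mm behind it (tcp_to_tips is the distance from the TCP to the fingertips, in m); z points along the fingers, y is the line along which they close (so a half turn about z gives the same grasp; the last joint's range is limited). The gripper opens to 95 mm and grips with 3 to 60 N. Pads are 20 mm wide; open, the fingers measure 119 mm over their backs; the gripper's body (75 mm by 180 mm) begins 59 mm behind the grasp point.
Start: joints at [-1.421, 0.124, 1.65, -0, 1.367, -0.083], TCP at [0.15, -0.632, 0.232] pointing down, gripper open.
Joint ranges: [-2.61, 2.61], [-1.02, 2.33], [0.03, 2.71], [-1.35, 4.49], [0.32, 2.68], [-2.91, 2.91]. Speed limits (rad/s): [2.57, 2.57, 3.14, 3.14, 3.14, 3.14].

INTERFACE

Orientations are given as a 3x3 rotation matrix whose columns are the frame's x, y, z axes.
In Python, from station import * gives the robot as it stands.
- The arm moves only by the shell command python3 -m handwheel 'ROWS'. ROWS is JSON, a list of rows, each a list of 7 numbers: the turn, a rotation vector about the world's x, y, z in degrees, then the shift along the world's x, y, z in mm, then the opening, from 0 (shut) to 1 (fully open). In form: [[wx, wy, wz, dx, dy, dz, jaw], ...]. A call has 1 to 12 rows; each row shifts and turns the commanded pose from where the row before left it; what a row does not reach is not made up. A row lasts 1/10 s, in which the tool goes at most 50 mm and 8.59 degrees, less where a joint would pass 70% of its speed; a pose out of reach is approached as far as the arm can. A call is refused whole if a number of a shift passes 50 or a number of a turn 8.59, either way. A call with a gripper value outside its range is refused whole. The fingers move at their own pace and stop on an object; the grip force is fixed at half the most. Time passes only in rows, so rows that do not move let the fingers close. It gives the time, the measured TCP pose, the force, the opening and the grip force at its end, in the units of the state.
- read_state(): the state, without advancing time (a new reading comes with each control period).
- grab_frame(name): name is "scene" or "top" or "wrist"; returns (picture, depth): 420x560x3 uint8, blue, green, red; 420x560 float32, m along the optical axis (not along the pixel's ray), 0 where there is no reading.
- camera_model(name): a dict with "fx", "fy", "cx", "cy" (pixels), "dist" ([k1, k2, p1, p2, k3] as OpenCV has them; the pictures are not rectified), "pose" (4x4, takes a point from camera to world coordinates); the wrist camera has in their place "T_tool_cam" (4x4, takes a point from camera to tool coordinates, whose origin is the TCP and whose axes are the flange's). Camera axes: x right, y up, looking along -z (the intrinsics and any distortion apply to the point x, -y, -z); pixel columns grow to the right and rows downward; lengths in m; the calibration is good to about 2 mm. A picture is of the moment at which its call begins: read the wrist's pose just before it. camera_model takes no time and is no camera call.
- sign_off(): hands the job in; it is judged then, once.
Trained networks look in the newest picture that a camera, given by its name, has taken for a name from the list of things; names that differ only in an ending like _2 or _b are one class to them, and where a whole thing is asked for, a point or a joint stands for the part that bears it (a point fixed in the world has none). Each returns a list of dicts, best first, with "p" (0 to 1); they miss things now and then, are a little off and sometimes report something else, mostly with a low value. They report only what shows in the picture. A call takes as long as a camera call.
- regions_of(camera, thing): "pixels" (420x560 bool, what is visible of it) and "pixel" ([column, row] in pixels, amid what is visible of it).
- landmark_of(camera, thing): "pixel" ([column, row] in pixels: a listed point, or the origin of a listed thing).
The state is a dict: "t": time; "joint_positions": joint angles; "joint_velocities": joint speeds; "joint_torque": joint torques, N m; "tcp_pos": TCP position; "ee_rot": TCP orientation; "wrist_force": force on the tool from outside, world axes, zero at the start; "ft_torque": the same for the moment, N m; "width": finger opening in m; "grip_force": force on a finger pad.
Only numpy, scipy, OpenCV 4.12 (cv2) and the standard library are available. Lean on these libraries where they do the work, as an engineer would, in place of code of your own. Each camera call takes 0.05 s, during which the arm holds its last target. There are 200 camera calls.

## Working session

There is one attempt and no reset: what is moved stays moved. The work goes in short steps, Python scripts to look and compute and a shell command to move; the robot and the scene stay as the last step left them, time stands still between calls to the robot, and variables do not carry over. Pictures are saved under pics/ and viewed, at most 14 in all, crops included, and the job is handed in when it is done.

```bash
mkdir -p pics; ls
cat > h.py <<'E'
from station import *
import numpy as np, cv2
def K(m): return np.array([[m["fx"],0,m["cx"]],[0,m["fy"],m["cy"]],[0,0,1.]])
def pose(name):
    m=camera_model(name)
    if "pose" in m: return m,np.array(m["pose"])
    s=read_state(); T=np.eye(4); T[:3,:3]=s["ee_rot"]; T[:3,3]=s["tcp_pos"]
    return m,T@np.array(m["T_tool_cam"])
def rays(m,px):
    u=cv2.undistortPoints(np.array(px,float).reshape(-1,1,2),K(m),np.array(m["dist"],float)).reshape(-1,2)
    return np.c_[u[:,0],-u[:,1],-np.ones(len(u))]
def onplane(m,T,px,z):
    r=rays(m,px)@T[:3,:3].T
    return T[:3,3]+r*((z-T[2,3])/r[:,2])[:,None]
def cloud(m,T,d,mask):
    v,u=np.nonzero(mask&(d>0)); r=rays(m,np.c_[u,v])*d[v,u][:,None]
    return r@T[:3,:3].T+T[:3,3]
E
python3 - <<'E'
from h import *
s=read_state(); print({k:np.round(v,3).tolist() for k,v in s.items()})
import station; print([x for x in dir(station) if x[0]!='_'])
for n in ["top","scene"]:
    p,d=grab_frame(n); cv2.imwrite(f"pics/{n}0.png",p); m,T=pose(n); print(n,np.round(T,3).tolist(),m["fx"])
print(camera_model("wrist"))
print(tcp_to_tips)
E
```

```text
pics
{'t': 0.0, 'joint_positions': [-1.421, 0.124, 1.652, 0.0, 1.367, -0.083], 'joint_velocities': [-0.0, 0.002, 0.001, 0.001, -0.002, -0.0], 'joint_torque': [-0.002, -41.761, -35.993, 0.077, 0.049, -0.0], 'tcp_pos': [0.15, -0.632, 0.23], 'ee_rot': [[0.973, 0.231, -0.0], [0.231, -0.973, 0.002], [0.0, -0.002, -1.0]], 'wrist_force': [-0.775, 0.316, 0.102], 'ft_torque': [-0.003, 0.043, 0.031], 'grip_force': 0.0, 'width': 0.095}
['IKError', 'camera_model', 'grab_frame', 'landmark_of', 'read_state', 'regions_of', 'sign_off', 'tcp_to_tips']
top [[-0.01, 0.996, -0.088, 0.509], [-1.0, -0.01, 0.003, -0.055], [0.002, 0.088, 0.996, 1.125], [0.0, 0.0, 0.0, 1.0]] 431.4261552667448
scene [[0.37, -0.545, 0.753, 1.39], [0.929, 0.225, -0.294, -0.335], [-0.009, 0.808, 0.589, 0.678], [0.0, 0.0, 0.0, 1.0]] 484.4792255847178
{'fx': 300.1208613060262, 'fy': 300.1208613060262, 'cx': 278.82614670089185, 'cy': 208.86373736254083, 'dist': array([-0.04226726,  0.        ,  0.        ,  0.        ,  0.        ]), 'T_tool_cam': array([[ 4.62250782e-04,  9.61772041e-01,  2.73850922e-01,
         7.68095765e-02],
       [ 9.99999881e-01, -4.01085659e-04, -2.79340867e-04,
         9.41400275e-05],
       [-1.58824558e-04,  2.73851018e-01, -9.61772112e-01,
        -1.53000673e-01],
       [ 0.00000000e+00,  0.00000000e+00,  0.00000000e+00,
         1.00000000e+00]])}
0.017
```

View pics/top0.png

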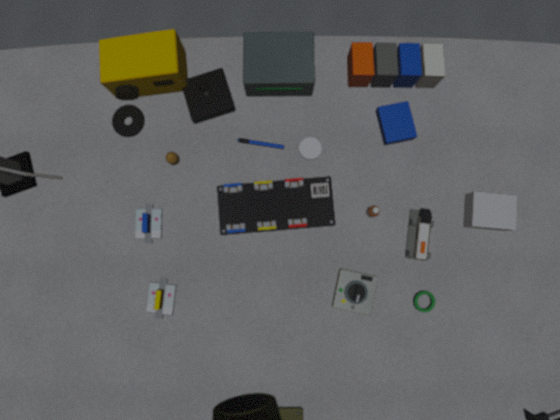

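Run:
```python
from h import *
p,d=grab_frame("top"); m,T=pose("top")
ths=dict(carrier_yellow=0.04,carrier_blue=.04,carrier_red=.04,bracket_yellow=.03,bracket_blue=.03,bracket_red=.03,bracket_yellow_seat=.026,bracket_blue_seat=.026,bracket_red_seat=.026,dial_grip=.067,reader=.02,label=.0125,rest=0.006,rest_seat=.02,beam=.0293,objective=.05,dish=.016,dropper=.058)
for t,z in ths.items():
    for r in landmark_of("top",t)[:1]:
        print(t,"lm",round(r["p"],2),np.round(r["pixel"]),onplane(m,T,[r["pixel"]],z)[0].round(4))
    for r in ([] if t.endswith(("seat","label")) else regions_of("top",t)[:2]):
        k=r["pixels"]; c=cloud(m,T,d,k)
        rc=cv2.minAreaRect(np.float32(c[:,:2])) if len(c)>5 else 0
        print(t,"rg",round(r["p"],2),k.sum(),np.median(c,0).round(3),np.percentile(c[:,2],95).round(3),rc and np.round(rc[0],4),rc and np.round(rc[1],3),rc and round(rc[2],1))
```

```text
carrier_yellow lm 0.83 [163. 299.] [0.3887 0.246  0.04  ]
carrier_blue lm 0.9 [151. 223.] [0.5794 0.2763 0.04  ]
carrier_blue rg 0.94 861 [0.58  0.291 0.008] 0.041 [0.583  0.2966] [0.072 0.101] 88.9
bracket_yellow rg 0.74 323 [ 0.665 -0.011  0.043] 0.047 [ 0.6266 -0.0105] [0.131 0.05 ] 4.1
bracket_blue rg 0.75 338 [0.659 0.066 0.043] 0.048 [0.6174 0.0651] [0.124 0.046] 4.4
bracket_red rg 0.61 254 [ 0.67  -0.091  0.043] 0.048 [ 0.6279 -0.0906] [0.121 0.043] 5.2
bracket_red rg 0.43 350 [0.659 0.066 0.043] 0.048 [0.6172 0.0671] [0.124 0.05 ] 4.4
dial_grip lm 0.7 [175. 162.] [0.7317 0.2099 0.067 ]
dial_grip rg 0.77 188 [ 0.403 -0.237  0.057] 0.077 [ 0.4028 -0.2413] [0.038 0.034] 32.1
reader lm 0.68 [421. 233.] [ 0.5477 -0.4179  0.02  ]
reader rg 0.93 676 [ 0.545 -0.409  0.049] 0.06 [ 0.5468 -0.413 ] [0.03  0.129] 81.7
label lm 0.83 [320. 192.] [ 0.6591 -0.1565  0.0125]
rest lm 0.95 [415. 232.] [ 0.5524 -0.4051  0.006 ]
rest rg 0.86 369 [ 0.549 -0.394  0.008] 0.034 [ 0.5434 -0.4133] [0.059 0.125] 81.2
rest rg 0.71 131 [0.749 0.225 0.042] 0.051 [0.7508 0.2273] [0.027 0.028] 51.5
rest_seat lm 0.72 [418. 234.] [ 0.5466 -0.408   0.02  ]
beam lm 0.68 [424. 206.] [ 0.6182 -0.4252  0.0293]
beam rg 0.93 614 [ 0.545 -0.41   0.049] 0.06 [ 0.5471 -0.4126] [0.029 0.126] 82.5
objective lm 0.55 [173. 160.] [0.7391 0.2207 0.05  ]
objective rg 0.51 131 [0.748 0.226 0.042] 0.051 [0.7505 0.2283] [0.028 0.026] 44.9
dish lm 0.56 [310. 150.] [ 0.7711 -0.1319  0.016 ]
dish rg 0.62 385 [ 0.775 -0.13   0.017] 0.02 [ 0.7764 -0.1308] [0.056 0.057] 87.9
dropper lm 0.6 [371. 211.] [ 0.6048 -0.2798  0.058 ]
dropper rg 0.44 128 [ 0.604 -0.287  0.038] 0.059 [ 0.6073 -0.295 ] [0.028 0.04 ] 25.8
```

The top view shows the blue carrier at (148,223), the yellow one at (160,299), the stage at (276,205), the dial at (355,292), the reader at (420,232) and the dropper at (373,211). I see no red carrier.

View pics/scene0.png

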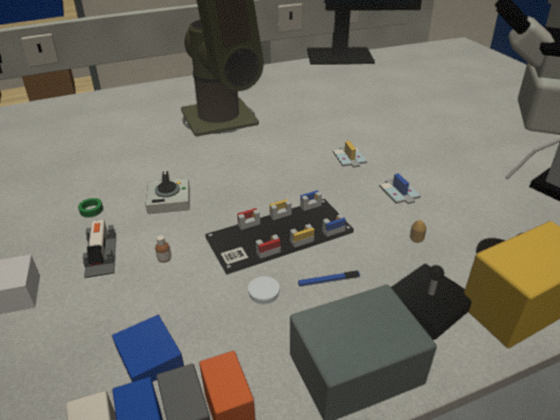

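Run:
```python
from h import *
grab_frame("scene")
m,T=pose("scene")
for r in regions_of("scene","carrier_red")[:2]: print(r["p"],r["pixel"],r["pixels"].sum())
p,d=grab_frame("top"); m,T=pose("top")
h=cv2.cvtColor(p,cv2.COLOR_BGR2HSV)
# blob colours: rib
for nm,lo,hi,box in [("blue",(100,100,40),(130,255,255),(130,200,170,245)),("yellow",(18,100,60),(35,255,255),(140,270,180,325))]:
    k=cv2.inRange(h,lo,hi)>0; b=np.zeros_like(k); x0,y0,x1,y1=box; b[y0:y1,x0:x1]=1
    k&=b; v,u=np.nonzero(k); P=onplane(m,T,np.c_[u,v],0.04); print(nm,len(P),P.mean(0).round(4),cv2.minAreaRect(np.float32(P[:,:2]*1000)))
# dial green/yellow dots, black bar
print(d[285:300,350:362].min())
```

```text
0.51 [261.1, 288.6] 695
blue 130 [0.5817 0.2928 0.04  ] ((581.9044189453125, 291.7051086425781), (48.699195861816406, 18.32871437072754), 0.9415227770805359)
yellow 115 [0.3877 0.2589 0.04  ] ((387.39630126953125, 258.9700927734375), (15.595623016357422, 48.727210998535156), 84.67851257324219)
1.032376
```

Only the blue and yellow carriers are present: the low-confidence "red" region at (261,289) is the dish. I'll move above the dial for a close look.

```bash
python3 -m handwheel '[[0,0,0,25,39,0,1],[0,0,0,25,39,0,1],[0,0,0,25,39,0,1],[0,0,0,25,39,0,1],[0,0,0,25,39,0,1],[0,0,0,25,39,0,1],[0,0,0,25,39,0,1],[0,0,0,25,39,0,1],[0,0,0,25,39,0,1],[0,0,0,20,39,0,1],[0,0,0,0,0,0,1]]'
cat > look.py <<'E'
from h import *
import sys
m,T=pose("wrist"); p,d=grab_frame("wrist"); cv2.imwrite(f"pics/{sys.argv[1]}.png",p)
np.savez(f"pics/{sys.argv[1]}.npz",p=p,d=d,T=T)
for a in sys.argv[2:]:
    t,z=a.split(":"); z=float(z)
    for r in landmark_of("wrist",t)[:1]: print(t,"lm",round(r["p"],2),np.round(r["pixel"]),onplane(m,T,[r["pixel"]],z)[0].round(4))
    for r in regions_of("wrist",t)[:1]:
        c=cloud(m,T,d,r["pixels"]); zt=np.percentile(c[:,2],90); q=c[c[:,2]>zt-.006]
        rc=cv2.minAreaRect(np.float32(q[:,:2]*1000)); print(t,"rg",round(r["p"],2),"ztop",zt.round(4),np.round(rc[0],1),np.round(rc[1],1),round(rc[2],1))
E
python3 look.py w1 dial_grip:0.067
```

```text
t: 2.95
tcp_pos: [0.3966, -0.2388, 0.2319]
ee_rot: [[0.971, 0.237, 0.001], [0.237, -0.971, 0.001], [0.001, -0.001, -1.0]]
wrist_force: [-0.0, -0.4, 0.8]
width: 0.0952
grip_force: 0.0
dial_grip lm 0.9 [280. 195.] [ 0.3988 -0.2396  0.067 ]
dial_grip rg 0.58 ztop 0.0744 [ 399.9 -238. ] [14.1 42.4] 76.6
```

View pics/w1.png

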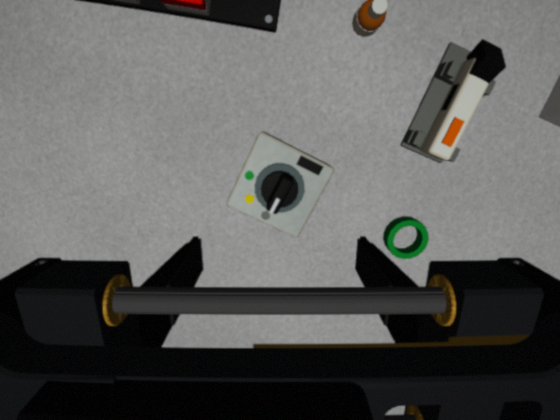

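The close view shows the dial centre at pixel (280,190), with the bar running to the grey dot at (265,214). It measures 14.1 x 42.4 mm, top at z 0.074, matching the given sizes. Bar axis is about -13.5°, so I turn the tool -27° and descend.

```bash
python3 -m handwheel '[[0,0,-6.8,3,0,-20,0.6],[0,0,-6.8,0,0,-25,0.6],[0,0,-6.8,0,0,-25,0.6],[0,0,-6.8,0,0,-25,0.6],[0,0,0,0,0,-30,0.6],[0,0,0,0,0,-25,0.6],[0,0,0,0,0,-14,0.6],[0,0,0,0,0,0,0.6],[0,0,0,0,0,0,0],[0,0,0,0,0,0,0],[0,0,0,0,0,0,0],[0,0,0,0,0,0,0]]'
```

```text
t: 4.3
tcp_pos: [0.3986, -0.2429, 0.0688]
ee_rot: [[0.971, -0.239, 0.002], [-0.239, -0.971, -0.001], [0.002, 0.001, -1.0]]
wrist_force: [0.0, 0.4, 0.4]
width: 0.0306
grip_force: 0.0
```

```bash
python3 -m handwheel '[[0,0,0,0,0,0,0],[0,0,0,0,0,0,0],[0,0,0,0,0,0,0],[0,0,0,0,0,0,0]]'
```

```text
t: 4.7
tcp_pos: [0.3993, -0.2386, 0.0683]
ee_rot: [[0.97, -0.241, 0.003], [-0.241, -0.97, 0.009], [0.0, -0.01, -1.0]]
wrist_force: [4.6, 16.5, 7.9]
width: 0.0137
grip_force: 30.0
```

The commanded y is 4 mm off because the earlier reading lagged. I'll correct for it and turn clockwise by 43°.

```bash
python3 -m handwheel '[[0,0,0,1,4,0,0],[0,0,-7.2,0,0,0,0],[0,0,-7.2,0,0,0,0],[0,0,-7.2,0,0,0,0],[0,0,-7.2,0,0,0,0],[0,0,-7.2,0,0,0,0],[0,0,-7,0,0,0,0],[0,0,0,0,0,0,0],[0,0,0,0,0,0,0]]'
```

```text
t: 5.6
tcp_pos: [0.3997, -0.2378, 0.0683]
ee_rot: [[0.549, -0.836, 0.002], [-0.836, -0.549, 0.001], [-0.0, -0.002, -1.0]]
wrist_force: [1.3, 5.5, 4.4]
width: 0.0138
grip_force: 30.0
```

```bash
python3 -m handwheel '[[0,0,0,0,0,0,0.6],[0,0,0,0,0,0,0.6],[0,0,0,0,0,0,0.6],[0,0,0,0,0,40,0.6],[0,0,0,0,0,45,0.6],[0,0,0,0,0,45,0.7],[0,0,0,0,0,40,0.7]]'; python3 look.py w2 dial_grip:0.067; python3 -m handwheel '[[0,0,8,-2,45,0,0.7],[0,0,8,-1,45,0,0.7],[0,0,8,-1,45,0,0.7],[0,0,8,-1,45,0,0.7],[0,0,8,-1,45,0,0.7],[0,0,8,-1,45,0,0.7],[0,0,8,-1,45,0,0.7],[0,0,0,-2,45,0,0.7],[0,0,0,-2,45,0,0.7],[0,0,0,-1,45,0,0.7],[0,0,0,0,47,0,0.7],[0,0,0,0,0,0,0.7]]'; python3 -m handwheel '[[0,0,0,0,0,0,0.7],[0,0,0,0,0,0,0.7],[0,0,0,0,0,0,0.7],[0,0,0,0,0,0,0.7]]'; python3 look.py w3 carrier_yellow:0 carrier_blue:0
```

```text
t: 6.3
tcp_pos: [0.3988, -0.2387, 0.2399]
ee_rot: [[0.547, -0.837, 0.001], [-0.837, -0.547, -0.001], [0.001, 0.0, -1.0]]
wrist_force: [0.4, -0.9, 0.3]
width: 0.0634
grip_force: 0.0
dial_grip lm 0.73 [278. 191.] [ 0.4028 -0.2431  0.067 ]
dial_grip rg 0.8 ztop 0.0743 [ 400.6 -238.6] [13.4 41.8] 33.3
t: 7.65
tcp_pos: [0.3842, 0.262, 0.2351]
ee_rot: [[1.0, -0.008, -0.004], [-0.008, -1.0, -0.001], [-0.004, 0.001, -1.0]]
wrist_force: [-0.0, -0.4, 0.6]
width: 0.0666
grip_force: 0.0
t: 8.05
tcp_pos: [0.3862, 0.2574, 0.2375]
ee_rot: [[1.0, -0.017, 0.0], [-0.017, -1.0, -0.0], [0.0, 0.0, -1.0]]
wrist_force: [0.1, -0.1, 1.0]
width: 0.0667
grip_force: 0.0
carrier_yellow lm 0.84 [279. 186.] [0.3834 0.2571 0.    ]
carrier_yellow rg 0.94 ztop 0.0391 [385.6 262.8] [14. 50.] 82.5
carrier_blue lm 0.89 [242.  19.] [0.582  0.2969 0.    ]
carrier_blue rg 0.75 ztop 0.039 [572.6 297.4] [35.7 14.6] 0.4
```

View pics/w3.png

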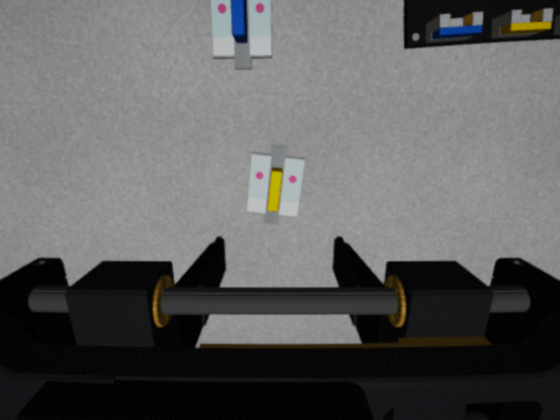

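The picture shows the yellow carrier with its rib at (275,190) and plate centre near (275,185). The depth rectangle is 14x50 mm at z 0.039 and yaw -7.5°, which fits the given sizes. The dial now reads 43.3° on, so it is at load. Now grasping yellow.

```bash
python3 -m handwheel '[[0,0,-3.2,-1,5,-40,0.5],[0,0,-3.3,0,0,-45,0.5],[0,0,0,0,0,-45,0.5],[0,0,0,0,0,-40,0.5],[0,0,0,0,0,-25,0.5],[0,0,0,0,0,-13,0.5],[0,0,0,0,0,0,0.5],[0,0,0,0,0,0,0.5],[0,0,0,0,0,0,0],[0,0,0,0,0,0,0],[0,0,0,0,0,0,0],[0,0,0,0,0,0,0]]';python3 -m handwheel '[[0,0,0,0,0,0,0],[0,0,0,0,0,0,0],[0,0,0,0,0,0,0]]'
```

```text
t: 9.5
tcp_pos: [0.3853, 0.2637, 0.0303]
ee_rot: [[0.992, -0.128, 0.001], [-0.128, -0.992, 0.001], [0.001, -0.001, -1.0]]
wrist_force: [-1.1, -0.2, -0.4]
width: 0.0211
grip_force: 0.0
t: 9.8
tcp_pos: [0.3851, 0.2635, 0.03]
ee_rot: [[0.992, -0.128, 0.0], [-0.128, -0.992, -0.0], [0.0, 0.0, -1.0]]
wrist_force: [-0.5, -2.4, 3.7]
width: 0.0139
grip_force: 30.0
```

```bash
python3 -m handwheel '[[0,0,0,0,0,40,0],[0,0,0,0,0,45,0],[0,0,0,0,0,45,0],[0,0,0,0,0,45,0],[0,0,4,15,-40,25,0],[0,0,4,15,-40,0,0],[0,0,4,15,-40,0,0],[0,0,0,15,-40,0,0],[0,0,0,15,-40,0,0],[0,0,0,15,-40,0,0],[0,0,0,10,-33,0,0],[0,0,0,0,0,0,0]]';python3 -m handwheel '[[0,0,0,0,0,0,0],[0,0,0,0,0,0,0],[0,0,0,0,0,0,0]]'; python3 look.py w4 bracket_yellow:0.026 bracket_blue:0.026 bracket_red:0.026 bracket_yellow_seat:0.026 bracket_blue_seat:0.026 label:0.0125
```

```text
t: 11.0
tcp_pos: [0.4853, -0.0126, 0.2287]
ee_rot: [[0.997, 0.076, -0.001], [0.076, -0.997, -0.001], [-0.001, 0.001, -1.0]]
wrist_force: [-0.2, 0.8, -1.7]
width: 0.0139
grip_force: 30.0
t: 11.3
tcp_pos: [0.4846, -0.0084, 0.2294]
ee_rot: [[0.997, 0.083, -0.0], [0.083, -0.997, 0.0], [-0.0, -0.0, -1.0]]
wrist_force: [-0.7, -0.2, -2.5]
width: 0.0138
grip_force: 30.0
bracket_yellow rg 0.77 ztop 0.0447 [621.1 -11.3] [123.5  45.5] 3.8
bracket_blue rg 0.85 ztop 0.0446 [615.6  66.2] [122.4  46.5] 4.5
bracket_red lm 0.59 [278. 246.] [ 0.41   -0.0135  0.026 ]
bracket_red rg 0.95 ztop 0.0445 [627.5 -89.4] [124.   46.9] 4.2
bracket_yellow_seat rg 0.61 ztop 0.0447 [621.1 -11.3] [123.4  46. ] 4.1
bracket_blue_seat rg 0.7 ztop 0.0446 [615.5  66.3] [122.2  46.8] 4.5
label lm 0.78 [418.  45.] [ 0.6613 -0.1513  0.0125]
label rg 0.97 ztop 0.013 [623.6 -38.4] [130.5 300.8] 4.1
```

View pics/w4.png

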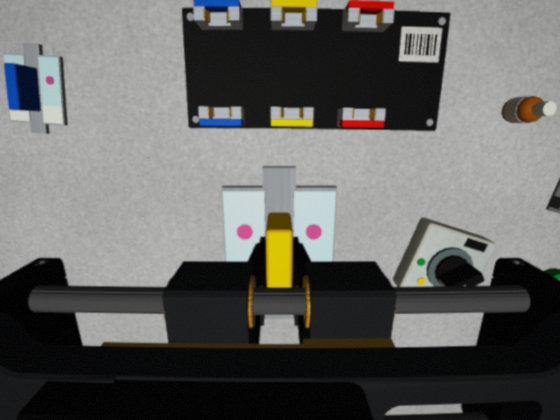

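The stage fits 130.5x300.8 mm at yaw 4.1° with the brackets 78 mm apart, all as given. The yellow seat comes to about (0.6214,-0.0112). I'll check where the carrier's ear tip sits in the grip, tip at pixel (279,167) and plate edge at row 186.

Run:
```python
from h import *
s=read_state(); print(s["tcp_pos"].round(4) if hasattr(s["tcp_pos"],"round") else s["tcp_pos"])
f=np.load("pics/w4.npz"); d,T=f["d"],f["T"]; m,_=pose("wrist")
k=np.zeros(d.shape,bool); k[160:260,222:338]=1
c=cloud(m,T,d,k); R=np.array(s["ee_rot"]); q=(c-np.array(s["tcp_pos"]))@R
q=q[(q[:,2]>.015)&(q[:,2]<.035)]
print("n",len(q),"z plate",np.median(q[:,2]))
e=q[abs(q[:,1])<.008]; print("ear tip x",np.sort(e[:,0])[-30:].mean(), e[:,0].max())
w=q[(q[:,1]>.014)&(q[:,1]<.03)];w2=q[(q[:,1]<-.014)&(q[:,1]>-.03)]; print("edge",w[:,0].max(),w2[:,0].max()," y",q[:,1].min(),q[:,1].max())
```

```text
[ 0.4849 -0.0095  0.2297]
n 7341 z plate 0.02357814538528152
ear tip x 0.05198661628814342 0.05214307118285455
edge 0.04032253062997333 0.04027240371888297  y -0.03634226343196668 0.03408820017001525
```

```bash
python3 -m handwheel '[[0,0,-0.6,40,-2,0,0],[0,0,0,40,0,0,0],[0,0,0,40,0,0,0],[0,0,0,16,0,-20,0],[0,0,0,0,0,-35,0],[0,0,0,0,0,-35,0],[0,0,0,0,0,-30,0],[0,0,0,0,0,-20,0],[0,0,0,0,0,-10,0],[0,0,0,0,0,0,0],[0,0,0,0,0,0,0],[0,0,0,0,0,0,0]]'; python3 look.py w5
```

```text
t: 13.15
tcp_pos: [0.6223, -0.0116, 0.0818]
ee_rot: [[0.998, 0.07, 0.003], [0.07, -0.998, -0.0], [0.003, 0.001, -1.0]]
wrist_force: [0.3, 0.2, -0.2]
width: 0.0139
grip_force: 30.0
```

View pics/w5.png

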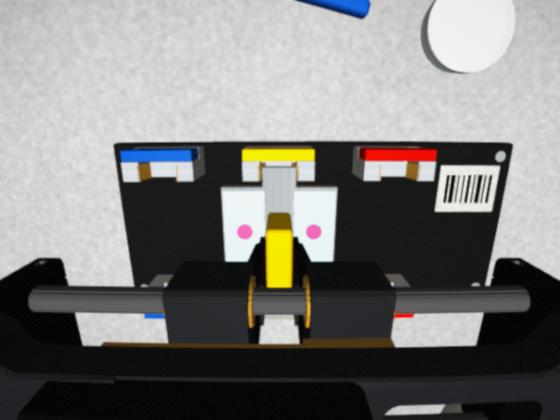

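The ear (265–294, centre 279) lines up with the yellow end wall (242–315, centre 278.5). Pressing down now.

```bash
python3 -m handwheel '[[0,0,0,0,0,-5,0],[0,0,0,0,0,-5,0],[0,0,0,0,0,-4,0],[0,0,0,0,0,-4,0],[0,0,0,0,0,0,0]]'; python3 -m handwheel '[[0,0,0,0,0,-3,0],[0,0,0,0,0,-3,0],[0,0,0,0,0,-1,0],[0,0,0,0,0,0,0],[0,0,0,0,0,0,0]]'
```

```text
t: 13.7
tcp_pos: [0.6213, -0.0114, 0.0614]
ee_rot: [[0.998, 0.07, 0.001], [0.07, -0.998, 0.0], [0.001, -0.0, -1.0]]
wrist_force: [2.1, 0.3, -1.2]
width: 0.0138
grip_force: 30.0
t: 14.2
tcp_pos: [0.6211, -0.0115, 0.0559]
ee_rot: [[0.998, 0.07, -0.0], [0.07, -0.998, -0.0], [-0.0, 0.0, -1.0]]
wrist_force: [-3.7, 0.8, 8.0]
width: 0.014
grip_force: 30.0
```

```bash
python3 -m handwheel '[[0,0,0,0,0,-1,0],[0,0,0,0,0,0,0],[0,0,0,0,0,0,0]]'; python3 -m handwheel '[[0,0,0,0,0,-1,0],[0,0,0,0,0,0,0],[0,0,0,0,0,0,0]]'
```

```text
t: 14.5
tcp_pos: [0.6211, -0.0115, 0.0559]
ee_rot: [[0.998, 0.071, -0.0], [0.071, -0.998, -0.0], [-0.0, 0.0, -1.0]]
wrist_force: [-6.1, 0.9, 13.0]
width: 0.0138
grip_force: 30.0
t: 14.8
tcp_pos: [0.6211, -0.0115, 0.0559]
ee_rot: [[0.998, 0.071, -0.001], [0.071, -0.998, -0.0], [-0.001, 0.0, -1.0]]
wrist_force: [-8.2, 0.5, 17.5]
width: 0.0138
grip_force: 30.0
```

```bash
python3 -m handwheel '[[0,0,0,0,0,2,0.4],[0,0,0,0,0,0,0.4],[0,0,0,0,0,0,0.4],[0,0,0,0,0,40,0.4],[0,0,0,0,0,45,0.5],[0,0,0,0,0,45,0.6],[0,0,0,0,0,45,0.6],[0,0,0,0,0,0,0.6],[0,0,0,0,0,0,0.6]]'; python3 look.py w6 carrier_yellow:0.026;  python3 -m handwheel '[[0,0,-4,-9,43,0,0.6],[0,0,0,-9,43,0,0.6],[0,0,0,-9,43,0,0.6],[0,0,0,-9,43,0,0.6],[0,0,0,-9,43,0,0.6],[0,0,0,0,43,0,0.6],[0,0,0,0,43,0,0.6],[0,0,0,0,0,0,0.6],[0,0,0,0,0,0,0.6],[0,0,0,0,0,0,0.6],[0,0,0,0,0,0,0.6],[0,0,0,0,0,0,0.6]]'; python3 look.py w7 carrier_blue:0
```

```text
t: 15.7
tcp_pos: [0.6215, -0.0116, 0.2307]
ee_rot: [[0.998, 0.07, 0.002], [0.07, -0.998, -0.0], [0.002, 0.0, -1.0]]
wrist_force: [-1.0, -0.1, -0.7]
width: 0.057
grip_force: 0.0
carrier_yellow lm 0.85 [283. 190.] [ 0.6213 -0.017   0.026 ]
carrier_yellow rg 0.94 ztop 0.0653 [621.8 -10.9] [49.6 13.3] 4.2
t: 17.05
tcp_pos: [0.5762, 0.2883, 0.2295]
ee_rot: [[1.0, -0.001, -0.0], [-0.001, -1.0, -0.0], [-0.0, 0.0, -1.0]]
wrist_force: [-1.0, -1.1, -0.1]
width: 0.0572
grip_force: 0.0
carrier_blue lm 0.81 [271. 180.] [0.5832 0.298  0.    ]
carrier_blue rg 0.88 ztop 0.0393 [580.7 297.7] [13.1 49.9] 89.8
```

Run:
```python
import cv2,numpy as np
cv2.imwrite("pics/c67.png",np.hstack([cv2.resize(cv2.imread(f"pics/w{i}.png"),(400,300)) for i in (6,7)]))
```

```text
(no output)
```

View pics/c67.png

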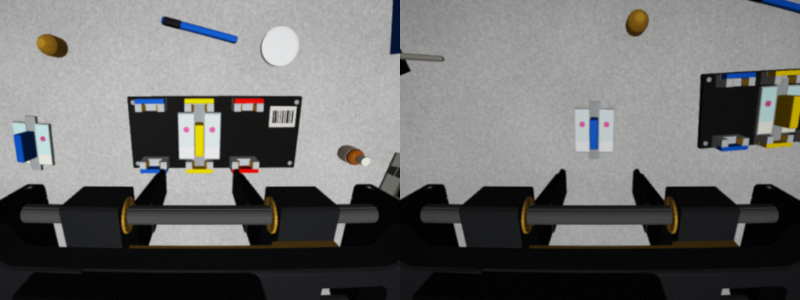

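In the left view the yellow carrier sits squarely in its bracket, rib top z 0.065. In the right view the blue carrier is at crop (594,135), at (0.5807,0.2977) and yaw 0. Grasping blue.

```bash
python3 -m handwheel '[[0,0,0,4.5,9,-35,0.5],[0,0,0,0,0,-45,0.5],[0,0,0,0,0,-45,0.5],[0,0,0,0,0,-40,0.5],[0,0,0,0,0,-22,0.5],[0,0,0,0,0,-12,0.5],[0,0,0,0,0,0,0.5],[0,0,0,0,0,0,0.5],[0,0,0,0,0,0,0],[0,0,0,0,0,0,0],[0,0,0,0,0,0,0],[0,0,0,0,0,0,0]]';python3 -m handwheel '[[0,0,0,0,0,0,0],[0,0,0,0,0,0,0],[0,0,0,0,0,0,0]]'
```

```text
t: 18.4
tcp_pos: [0.5808, 0.2987, 0.0314]
ee_rot: [[1.0, 0.001, 0.001], [0.001, -1.0, 0.0], [0.001, -0.0, -1.0]]
wrist_force: [-0.3, -0.1, -0.2]
width: 0.0212
grip_force: 0.0
t: 18.7
tcp_pos: [0.5805, 0.2985, 0.031]
ee_rot: [[1.0, 0.001, 0.0], [0.001, -1.0, -0.0], [0.0, 0.0, -1.0]]
wrist_force: [-0.3, -1.5, 2.8]
width: 0.0139
grip_force: 30.0
```

```bash
python3 -m handwheel '[[0,0,0,0,0,40,0],[0,0,0,0,0,40,0],[0,0,0,0,0,20,0],[0,0,1,6,-40,0,0],[0,0,1,6,-40,0,0],[0,0,1,6,-40,0,0],[0,0,1,6,-40,0,0],[0,0,0,6,-40,0,0],[0,0,0,5,-32,0,0],[0,0,0,0,0,0,0],[0,0,0,0,0,0,0],[0,0,0,0,0,0,0]]'; python3 -m handwheel '[[0,0,0,0,0,-25,0],[0,0,0,0,0,-23,0],[0,0,0,0,0,0,0],[0,0,0,0,0,0,0],[0,0,0,0,0,0,0]]';python3 look.py w8
```

```text
t: 19.9
tcp_pos: [0.615, 0.0673, 0.1302]
ee_rot: [[0.997, 0.071, -0.001], [0.071, -0.997, 0.0], [-0.001, -0.001, -1.0]]
wrist_force: [0.1, -0.1, -1.5]
width: 0.0137
grip_force: 30.0
t: 20.4
tcp_pos: [0.6164, 0.0672, 0.0842]
ee_rot: [[0.997, 0.071, 0.002], [0.071, -0.997, 0.0], [0.002, 0.0, -1.0]]
wrist_force: [0.2, 0.8, -1.4]
width: 0.0139
grip_force: 30.0
```

View pics/w8.png

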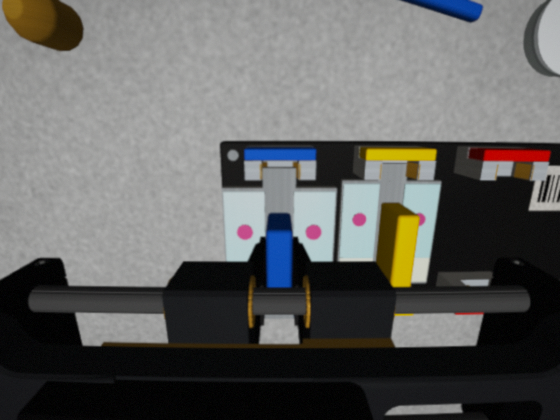

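The ear centre (279) against the blue wall centre (280) is within about 0.7 mm, so I nudge by that and press.

```bash
python3 -m handwheel '[[0,0,0,0,-0.7,-5,0],[0,0,0,0,0,-5,0],[0,0,0,0,0,-4,0],[0,0,0,0,0,-4,0],[0,0,0,0,0,0,0]]'; python3 -m handwheel '[[0,0,0,0,0,-3,0],[0,0,0,0,0,-3,0],[0,0,0,0,0,-3,0],[0,0,0,0,0,0,0],[0,0,0,0,0,0,0]]'; python3 -m handwheel '[[0,0,0,0,0,-1.5,0],[0,0,0,0,0,0,0],[0,0,0,0,0,0,0]]'
```

```text
t: 20.95
tcp_pos: [0.6158, 0.0659, 0.0645]
ee_rot: [[0.998, 0.07, 0.001], [0.07, -0.998, 0.0], [0.001, -0.0, -1.0]]
wrist_force: [0.4, 0.2, -1.1]
width: 0.014
grip_force: 30.0
t: 21.45
tcp_pos: [0.6156, 0.0658, 0.057]
ee_rot: [[0.998, 0.07, -0.0], [0.07, -0.998, -0.0], [-0.0, 0.0, -1.0]]
wrist_force: [-4.0, -0.0, 9.3]
width: 0.0136
grip_force: 30.0
t: 21.75
tcp_pos: [0.6156, 0.0658, 0.0569]
ee_rot: [[0.998, 0.07, -0.001], [0.07, -0.998, -0.0], [-0.001, 0.0, -1.0]]
wrist_force: [-7.9, -0.3, 15.0]
width: 0.0141
grip_force: 30.0
```

```bash
python3 -m handwheel '[[0,0,0,0,0,2,0.3],[0,0,0,0,0,0,0.3],[0,0,0,0,0,0,0.3],[0,0,0,0,0,40,0.4],[0,0,0,0,0,45,0.5],[0,0,0,0,0,45,0.7],[0,0,0,0,0,45,0.7],[0,0,0,0,0,0,0.7],[0,0,0,0,0,0,0.7],[0,0,0,0,0,0,0.7]]'; python3 look.py w9 carrier_yellow:0.026 carrier_blue:.026;  python3 -m handwheel '[[0,0,-4,-8,-45,0,0.7],[0,0,-4,-8,-45,0,0.7],[0,0,-4,-8,-45,0,0.7],[0,0,0,-8,-45,0,0.7],[0,0,0,-8,-45,0,0.7],[0,0,0,-8,-45,0,0.7],[0,0,0,-8,-45,0,0.7],[0,0,0,-8,-45,0,0.7],[0,0,0,-8,-45,0,0.7],[0,0,0,0,-45,0,0.7],[0,0,0,0,-25,0,0.7],[0,0,0,0,0,0,0.7]]';  python3 -m handwheel '[[0,0,0,0,0,0,0.7],[0,0,0,0,0,0,0.7],[0,0,0,0,0,0,0.7],[0,0,0,0,0,0,0.7]]'; python3 look.py w10 reader:0.02 rest:0 beam:0.0293 label:0.0125
```

```text
t: 22.75
tcp_pos: [0.6144, 0.0658, 0.2287]
ee_rot: [[0.998, 0.07, -0.004], [0.07, -0.998, -0.0], [-0.004, -0.0, -1.0]]
wrist_force: [-0.3, 0.4, 0.2]
width: 0.0664
grip_force: 0.0
carrier_yellow lm 0.81 [346. 188.] [ 0.6212 -0.016   0.026 ]
carrier_yellow rg 0.65 ztop 0.0653 [622.1 -11.3] [49.  14.4] 4.2
carrier_blue lm 0.86 [277. 187.] [0.6164 0.0675 0.026 ]
carrier_blue rg 0.71 ztop 0.0651 [615.7  66. ] [49.8 14. ] 4.2
t: 24.2
tcp_pos: [0.5424, -0.4123, 0.2299]
ee_rot: [[0.99, -0.142, -0.001], [-0.142, -0.99, 0.0], [-0.001, -0.0, -1.0]]
wrist_force: [-0.4, 0.1, -0.3]
width: 0.0667
grip_force: 0.0
t: 24.6
tcp_pos: [0.5437, -0.4081, 0.2313]
ee_rot: [[0.991, -0.137, 0.0], [-0.137, -0.991, -0.0], [0.0, 0.0, -1.0]]
wrist_force: [-1.3, 0.3, -1.3]
width: 0.0666
grip_force: 0.0
reader lm 0.93 [284. 186.] [ 0.5448 -0.4145  0.02  ]
rest lm 0.84 [285. 182.] [ 0.5463 -0.4169  0.    ]
rest rg 0.81 ztop 0.0317 [ 537.6 -411.8] [ 55.4 107.6] 81.9
beam lm 0.73 [283. 140.] [ 0.6017 -0.421   0.0293]
beam rg 0.72 ztop 0.057 [ 548.6 -413. ] [25.5 98.3] 81.8
label lm 0.63 [ 60. 123.] [ 0.6598 -0.1543  0.0125]
label rg 0.93 ztop 0.013 [ 628.8 -113. ] [131.  153.8] 4.4
```

Run:
```python
import cv2,numpy as np
cv2.imwrite("pics/c910.png",np.hstack([cv2.resize(cv2.imread(f"pics/w{i}.png"),(400,300)) for i in (9,10)]))
from h import *
m,T=pose("top"); p,d=grab_frame("top")
h=cv2.cvtColor(p,cv2.COLOR_BGR2HSV)
for t in ("carrier_yellow","carrier_blue"):
  for r in regions_of("top",t)[:2]:print(t,r["p"],r["pixel"])
```

```text
carrier_yellow 0.61 [264.8, 207.7]
carrier_yellow 0.35 [307.5, 148.2]
carrier_blue 0.75 [234.4, 205.2]
```

View pics/c910.png

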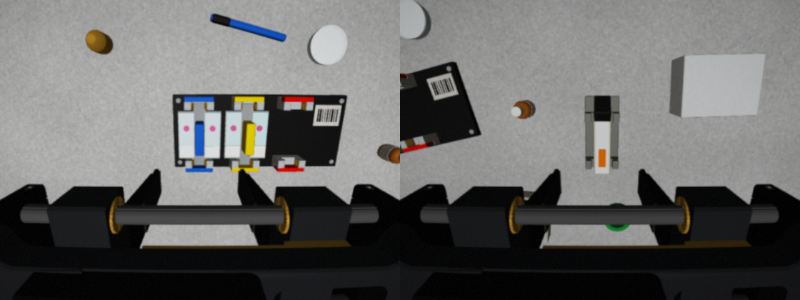

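Both carriers read home (rib tops 0.065). The right view shows the reader in its rest at crop (602,135), head up (+x). Now the reader's exact position along its axis.

Run:
```python
from h import *
f=np.load("pics/w10.npz"); d,T=f["d"],f["T"]; m,_=pose("wrist")
k=np.zeros(d.shape,bool); k[110:260,240:330]=1
c=cloud(m,T,d,k); a=np.radians(-8.1); R=np.array([[np.cos(a),-np.sin(a)],[np.sin(a),np.cos(a)]])
q=(c[:,:2]-[.5485,-.4134])@R; z=c[:,2]
for lo,hi in [(.002,.010),(.028,.036),(.044,.052),(.055,.068)]:
    s=q[(z>lo)&(z<hi)&(abs(q[:,0])<.1)&(abs(q[:,1])<.035)]*1000; print(lo,len(s),np.percentile(s,[1,99],0).round(1).tolist(),cv2.minAreaRect(np.float32(s))[1:])
```

```text
0.002 1598 [[-49.0, -29.5], [58.2, 30.0]] ((137.40000915527344, 61.82802200317383), 0.5902347564697266)
0.028 438 [[-64.4, -27.6], [32.8, 27.7]] ((97.67562103271484, 55.56924057006836), 0.1021881103515625)
0.044 1972 [[-65.9, -13.3], [54.4, 13.4]] ((27.218528747558594, 124.83670806884766), 89.85757446289062)
0.055 343 [[29.3, -11.9], [45.2, 12.9]] ((25.08224868774414, 17.28162384033203), 89.98880004882812)
```

```bash
python3 -m handwheel '[[0,0,-0.2,2.3,-5.4,-35,0.6],[0,0,0,0,0,-45,0.6],[0,0,0,0,0,-45,0.6],[0,0,0,0,0,-40,0.6],[0,0,0,0,0,-22,0.6],[0,0,0,0,0,-12,0.6],[0,0,0,0,0,0,0.6],[0,0,0,0,0,0,0.6],[0,0,0,0,0,0,0],[0,0,0,0,0,0,0],[0,0,0,0,0,0,0],[0,0,0,0,0,0,0]]';python3 -m handwheel '[[0,0,0,0,0,0,0],[0,0,0,0,0,0,0]]'
```

```text
t: 26.4
tcp_pos: [0.546, -0.4147, 0.0329]
ee_rot: [[0.99, -0.142, 0.001], [-0.142, -0.99, -0.0], [0.001, 0.0, -1.0]]
wrist_force: [0.3, 2.4, 1.2]
width: 0.0304
grip_force: 1.0
t: 26.6
tcp_pos: [0.546, -0.4145, 0.0328]
ee_rot: [[0.99, -0.142, 0.001], [-0.142, -0.99, 0.0], [0.001, -0.0, -1.0]]
wrist_force: [-1.2, 2.5, 3.7]
width: 0.0277
grip_force: 30.0
```

Reader gripped. Lift it, go to TCP (0.547,-0.154) at yaw 0, and descend to about z 0.074.

```bash
python3 -m handwheel '[[0,0,0,0,0,30,0],[0,0,0,0,0,40,0],[0,0,0,0,0,30,0],[0,0,2,0,35,0,0],[0,0,2,0,40,0,0],[0,0,2,0,40,0,0],[0,0,2,0,40,0,0],[0,0,0,0,40,0,0],[0,0,0,0,40,0,0],[0,0,0,1,25,0,0],[0,0,0,0,0,0,0],[0,0,0,0,0,0,0]]'; python3 -m handwheel '[[0,0,0,0,0,-20,0],[0,0,0,0,0,-20,0],[0,0,0,0,0,-18,0],[0,0,0,0,0,0,0],[0,0,0,0,0,0,0],[0,0,0,0,0,0,0]]'; python3 look.py w11 label:0.0125
```

```text
t: 27.8
tcp_pos: [0.5464, -0.1543, 0.1316]
ee_rot: [[1.0, -0.002, -0.001], [-0.002, -1.0, -0.0], [-0.001, 0.0, -1.0]]
wrist_force: [-0.2, -0.0, -1.5]
width: 0.0281
grip_force: 30.0
t: 28.4
tcp_pos: [0.5476, -0.1555, 0.0754]
ee_rot: [[1.0, -0.004, 0.002], [-0.004, -1.0, -0.001], [0.002, 0.001, -1.0]]
wrist_force: [-0.1, -0.0, -1.7]
width: 0.0277
grip_force: 30.0
label lm 0.83 [276.  68.] [ 0.6603 -0.1546  0.0125]
label rg 0.93 ztop 0.013 [626.4 -70.1] [129.9 237.1] 4.3
```

View pics/w11.png

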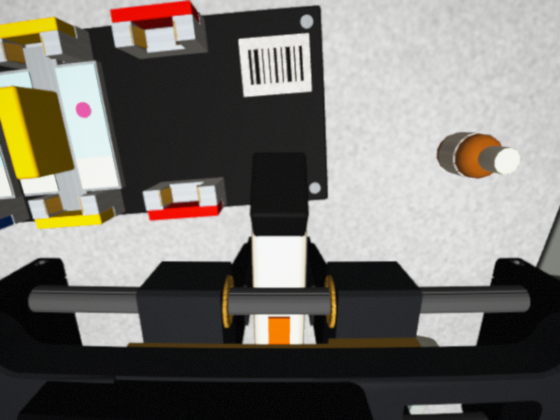

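The reader points straight at the label, centre (276,66), with its head at (279,190). I'll check its pitch and reach in the grip by depth.

Run:
```python
from h import *
s=read_state(); f=np.load("pics/w11.npz"); d,T=f["d"],f["T"]; m,_=pose("wrist")
k=np.zeros(d.shape,bool); k[152:290,250:308]=1
q=(cloud(m,T,d,k)-np.array(s["tcp_pos"]))@np.array(s["ee_rot"]); q*=1000
q=q[q[:,2]<40]
b=q[(q[:,0]<40)&(q[:,0]>14)&(abs(q[:,1])<10)]; print(len(b),"slope",np.polyfit(b[:,0],b[:,2],1))
h=q[abs(q[:,1])<9]
for x in range(10,80,4):
    g=h[(h[:,0]>=x)&(h[:,0]<x+4)]; 
    if len(g): print(x,g[:,2].mean().round(1),end="; ")
print(h[:,0].max(),s["tcp_pos"])
```

```text
1929 slope [-0.86464556 -1.3511146 ]
10 -15.1; 14 -15.1; 18 -15.0; 22 -15.5; 26 -39.3; 30 -34.0; 34 -27.2; 38 -28.7; 42 -25.5; 46 -21.5; 50 -17.4; 54 -13.5; 58 -9.4; 62 -6.4; 63.69703122183628 [ 0.5475177  -0.15507475  0.07543928]
```

The reader is level and the geometry puts the beam within about 2 mm of the label's middle at 82 mm. Hold.

```bash
python3 -m handwheel '[[0,0,0,0,0,0,0],[0,0,0,0,0,0,0],[0,0,0,0,0,0,0],[0,0,0,0,0,0,0],[0,0,0,0,0,0,0],[0,0,0,0,0,0,0],[0,0,0,0,0,0,0],[0,0,0,0,0,0,0],[0,0,0,0,0,0,0],[0,0,0,0,0,0,0],[0,0,0,0,0,0,0],[0,0,0,0,0,0,0]]';python3 -m handwheel '[[0,0,0,0,0,0,0],[0,0,0,0,0,0,0],[0,0,0,0,0,0,0],[0,0,0,0,0,0,0],[0,0,0,0,0,0,0],[0,0,0,0,0,0,0],[0,0,0,0,0,0,0],[0,0,0,0,0,0,0]]'
```

```text
t: 29.75
tcp_pos: [0.5467, -0.1546, 0.0742]
ee_rot: [[1.0, -0.003, 0.0], [-0.003, -1.0, -0.0], [0.0, 0.0, -1.0]]
wrist_force: [-0.4, -0.3, -1.9]
width: 0.0281
grip_force: 30.0
t: 30.55
tcp_pos: [0.5467, -0.1546, 0.0742]
ee_rot: [[1.0, -0.003, -0.0], [-0.003, -1.0, 0.0], [-0.0, -0.0, -1.0]]
wrist_force: [0.8, -0.2, -1.7]
width: 0.0278
grip_force: 30.0
```

Held steady for 2 s. Back to the rest.

```bash
python3 -m handwheel '[[0,0,0,0,0,30,0],[0,0,0,0,0,28,0],[0,0,0,0,-25,0,0],[0,0,-2,0,-40,0,0],[0,0,-2,0,-40,0,0],[0,0,-2,0,-40,0,0],[0,0,-2,0,-40,0,0],[0,0,0,0,-40,0,0],[0,0,0,-1,-35,0,0],[0,0,0,0,0,0,0],[0,0,0,0,0,0,0],[0,0,0,0,0,0,0]]'; python3 -m handwheel '[[0,0,0,0,0,-30,0],[0,0,0,0,0,-30,0],[0,0,0,0,0,-15,0],[0,0,0,0,0,0,0],[0,0,0,0,0,0,0],[0,0,0,0,0,0,0]]'
```

```text
t: 31.75
tcp_pos: [0.5456, -0.4135, 0.1317]
ee_rot: [[0.99, -0.141, -0.001], [-0.141, -0.99, 0.001], [-0.001, -0.001, -1.0]]
wrist_force: [0.2, -0.1, -2.3]
width: 0.0277
grip_force: 30.0
t: 32.35
tcp_pos: [0.547, -0.4152, 0.0594]
ee_rot: [[0.99, -0.142, 0.003], [-0.142, -0.99, -0.002], [0.003, 0.002, -1.0]]
wrist_force: [0.1, -0.1, -2.1]
width: 0.0278
grip_force: 30.0
```

```bash
python3 -m handwheel '[[0,0,0,0,0.5,-10,0],[0,0,0,0,0,-8,0],[0,0,0,0,0,-4,0],[0,0,0,0,0,-3,0],[0,0,0,0,0,0,0],[0,0,0,0,0,0,0]]'
```

```text
t: 32.95
tcp_pos: [0.5457, -0.4141, 0.0328]
ee_rot: [[0.99, -0.142, -0.0], [-0.142, -0.99, 0.0], [-0.0, -0.0, -1.0]]
wrist_force: [-2.8, 2.0, 4.1]
width: 0.0279
grip_force: 30.0
```

```bash
python3 -m handwheel '[[0,0,0,0,0,0,0.5],[0,0,0,0,0,0,0.5],[0,0,0,0,0,0,0.6],[0,0,0,0,0,40,0.6],[0,0,0,0,0,45,0.6],[0,0,0,0,0,45,0.6],[0,0,0,0,0,45,0.6],[0,0,0,0,0,20,0.6],[0,0,0,0,0,0,0.6],[0,0,0,0,0,0,0.6]]'; python3 look.py w12 reader:.02 rest:0;python3 -m handwheel '[[0,0,-8.1,-25,30,0,0.6],[0,0,-8.1,-25,30,0,0.6],[0,0,-8.1,-25,30,0,0.6],[0,0,-8.1,-25,30,0,0.6],[0,0,-8.1,-25,30,0,0.6],[0,0,-8.1,-21,25.5,0,0.6],[0,0,0,0,0,0,0.6],[0,0,0,0,0,0,0.6],[0,0,0,0,0,0,0.6],[0,0,0,0,0,0,0.6]]'; python3 look.py w13 dial_grip:.067
```

```text
t: 33.95
tcp_pos: [0.5455, -0.4139, 0.2263]
ee_rot: [[0.99, -0.142, -0.0], [-0.142, -0.99, 0.0], [-0.0, -0.0, -1.0]]
wrist_force: [0.0, 0.2, -0.4]
width: 0.0566
grip_force: 0.0
reader lm 0.68 [280. 185.] [ 0.5494 -0.4163  0.02  ]
reader rg 0.86 ztop 0.057 [ 547.  -414.6] [ 25.6 102.2] 82.0
rest lm 0.8 [284. 190.] [ 0.539  -0.4205  0.    ]
rest rg 0.96 ztop 0.0317 [ 533.1 -411.1] [56.9 97.3] 82.2
t: 35.2
tcp_pos: [0.4002, -0.2392, 0.227]
ee_rot: [[0.548, -0.836, -0.0], [-0.836, -0.548, 0.0], [-0.0, 0.0, -1.0]]
wrist_force: [0.5, -0.6, 0.1]
width: 0.0572
grip_force: 0.0
dial_grip lm 0.58 [278. 198.] [ 0.4002 -0.2396  0.067 ]
dial_grip rg 0.81 ztop 0.0742 [ 399.9 -238.2] [12.9 43. ] 33.1
```

Run:
```python
import cv2,numpy as np
cv2.imwrite("pics/c1213.png",np.hstack([cv2.resize(cv2.imread(f"pics/w{i}.png"),(400,300)) for i in (12,13)]))
```

```text
(no output)
```

View pics/c1213.png

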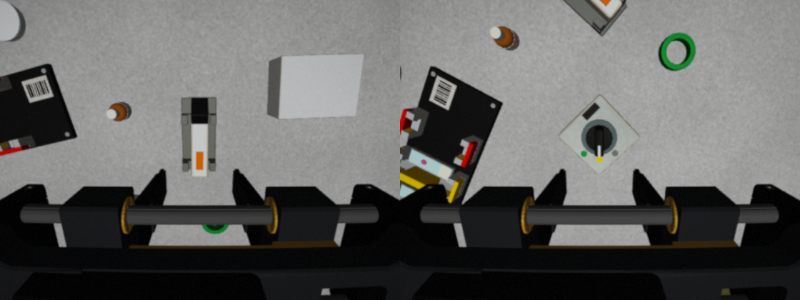

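The reader lies back in its rest (left view, crop (200,140)), head forward. The dial pointer is at the yellow dot (right view, crop (600,150)). Turning it to run.

```bash
python3 -m handwheel '[[0,0,0,0,0.7,-30,0.6],[0,0,0,0,0,-40,0.6],[0,0,0,0,0,-40,0.6],[0,0,0,0,0,-30,0.6],[0,0,0,0,0,-19,0.6],[0,0,0,0,0,0,0.6],[0,0,0,0,0,0,0],[0,0,0,0,0,0,0],[0,0,0,0,0,0,0],[0,0,0,0,0,0,0],[0,0,0,0,0,0,0],[0,0,0,0,0,0,0]]'; python3 -m handwheel '[[0,0,0,0,0,0,0],[0,0,0,0,0,0,0],[0,0,-7.2,0,0,0,0],[0,0,-7.2,0,0,0,0],[0,0,-7.2,0,0,0,0],[0,0,-7.2,0,0,0,0],[0,0,-7.2,0,0,0,0],[0,0,-7,0,0,0,0],[0,0,0,0,0,0,0],[0,0,0,0,0,0,0],[0,0,0,0,0,0,0]]'
```

```text
t: 36.55
tcp_pos: [0.3999, -0.238, 0.0685]
ee_rot: [[0.548, -0.836, 0.001], [-0.836, -0.548, -0.0], [0.001, -0.0, -1.0]]
wrist_force: [0.8, 0.0, -0.2]
width: 0.0147
grip_force: 0.0
t: 37.65
tcp_pos: [0.4001, -0.2379, 0.0685]
ee_rot: [[-0.168, -0.986, 0.001], [-0.986, 0.168, -0.0], [-0.0, -0.001, -1.0]]
wrist_force: [1.1, 1.3, 2.9]
width: 0.014
grip_force: 30.0
```

```bash
python3 -m handwheel '[[0,0,0,0,0,0,0.6],[0,0,0,0,0,0,0.6],[0,0,0,0,0,0,0.6],[0,0,0,0,0,40,0.6],[0,0,0,0,0,45,0.6],[0,0,0,0,0,45,0.6],[0,0,0,0,0,40,0.6],[0,0,0,0,0,0,0.6],[0,0,0,0,0,0,0.6],[0,0,0,0,0,0,0.6],[0,0,0,0,0,0,0.6]]'; python3 look.py w14 dial_grip:.067
python3 - <<'E'
from h import *
p,_=grab_frame("top"); cv2.imwrite("pics/end.png",cv2.resize(p[120:330,110:450],(800,494)))
E
```

```text
t: 38.75
tcp_pos: [0.3988, -0.2372, 0.2357]
ee_rot: [[-0.17, -0.986, -0.003], [-0.986, 0.17, 0.002], [-0.002, 0.004, -1.0]]
wrist_force: [0.2, 1.0, -0.9]
width: 0.0574
grip_force: 0.0
dial_grip lm 0.89 [280. 195.] [ 0.3964 -0.2379  0.067 ]
dial_grip rg 0.75 ztop 0.0743 [ 399.3 -240. ] [39.6 14. ] 82.2
```

View pics/end.png

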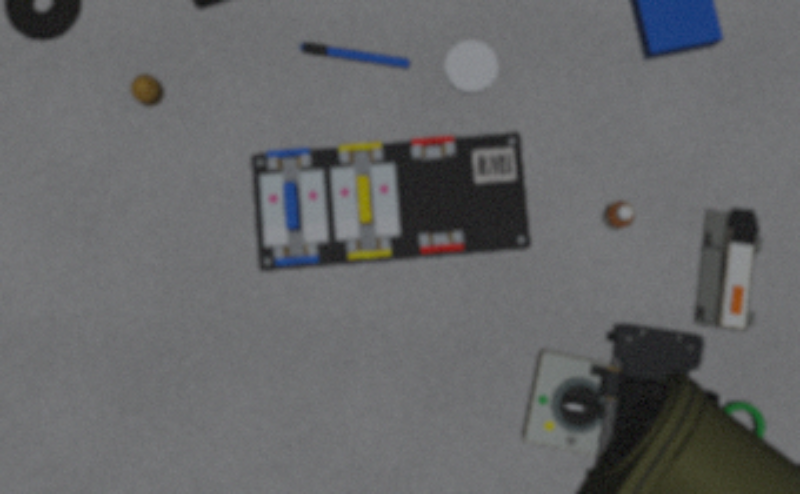

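The final view shows both carriers seated, at (291,205) and (364,200), the reader in its rest at (735,275), and the dial pointer toward the green dot at (543,400). Its bar angle is 84.4° from park, about 1.47 rad, and the robot is clear. Handing in.

```bash
python3 -c "
from station import *
print(sign_off())"
```

```text
the job is handed in; nothing more can be done
None
```

The job is handed in, with no verdict returned: dial turned to load, blue and yellow carriers (the only two present) pressed home, label scanned for about 2 s from roughly 8 cm, reader laid back in its rest, dial turned to run, and no bystander visibly moved.

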